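# Pin a plaster model's carriage into line

### The job

On the inclined stand the sliding carriage has shifted sideways, so its hole no longer lines up with the hole in the deck beneath it. Take the tapered pin (round knob head) from the wooden rack and drive it fully home through both holes so that it pulls the carriage into line, then swing the keeper bar over the pin's head up to its stop and let go. Do not touch the plaster model on the carriage, and leave the tee-headed pin and the other things where they are.

Things in the scene. Friction and masses are not known exactly. Their poses are not given: they have to be found in the camera images.
- pin_head (a point): Centre of the head of the loose tapered steel pin (132 mm long, 175 to 350 g), standing head up in either hole of the rack. The head is a round knob 34 mm in diameter, 52 mm long, with dark grooves; this point is on the axis, 26 mm above the head's underside, 106 mm above the tip. +z runs from tip to head.
- pin_shoulder (a point): Point on the tapered pin's axis at the flat underside of its head, 80 mm above the tip; it rests on the carriage's top face when fully home. The 80 mm shank is straight, 25 mm in diameter, for its upper 30 mm, then tapers over 50 mm to a blunt 8 mm tip. It must rise 85 mm to leave the rack.
- deck_hole (a point): Centre of the 27 mm hole in the deck's upper face, 110 mm above the table. The deck is a fixed aluminium plate 190 x 180 x 14 mm tilted 30 degrees, facing up and towards the robot. z: hole axis, square to the deck, upward; x: up the slope, away from the robot; y: level across the slope. Below it there is room for the pin's tip.
- carriage_hole (a point): Centre of the carriage's 27 mm hole on its top face, 13 mm above the deck's upper face. Axes as deck_hole. The carriage is a dark steel plate 100 mm across and 12 mm thick that reaches 40 mm down the slope and 120 mm up the slope from the hole, and slides along deck y.
- carriage (a joint): Sideways shift of the carriage in m: 0 when its hole is exactly over the deck's hole, positive when shifted along the deck's +y. It starts 5 to 8 mm off towards +y and slides stiffly (about 2.5 N); nothing springs it back.
- keeper (a joint): Angle (rad) of the keeper, a steel bar 22 x 8 mm pivoted on a post, that swings parallel to the deck with its underside 69 mm above the deck face: 4 mm over the head of a pin that is home. 0: it points down the slope (deck -x). It grows towards deck +y; 1.57 is its stop: it points along deck +y, over the pin's head. Stiff (about 1.2 N at the knob), stays where left.
- keeper_pivot (a point): Point on the keeper's pivot axis (parallel to the deck's z), 88 mm from the deck's hole along deck -y, 70 mm above the deck's upper face. Axes as deck_hole. The post below it is 18 mm in diameter.
- keeper_knob (a point): Centre of the keeper's black upright round knob, 18 mm in diameter and 32 mm tall, which stands on the bar's top face 115 mm from the pivot axis; this point is 16 mm above the bar's top face and 93 mm above the deck's upper face. +z is square to the deck.
- cast: Cream plaster dental model fixed on the carriage, moving with it. The origin is not in the model but on the axis of the carriage's hole, at the level of the deck's upper face; axes as deck_hole. From here the model spans 60 to 116 mm in x, 38 mm to either side in y, and reaches up to 45 mm in z.
- tee_head (a point): Middle of the cross-bar of the other pin in the rack, a straight steel pin of 25 mm diameter with a cross-bar head (90 mm long, 14 mm thick) over a 42 mm disc, 100 mm from the tapered pin; this point is 116 mm above its lower end. It stays where it is.
- rack: Fixed wooden pin rack, a plate 190 x 80 mm with two end cheeks, top face 96 mm above the table; two holes 29 mm in diameter lie at 50 mm to either side of the middle along its x. Origin: centre of its underside.
- bottle: White plastic bottle, 64 mm in diameter, 160 mm tall, upright on the table; origin at the centre of its underside. It stays where it is.
- bowl: Green mixing bowl, 110 mm across the rim, 60 mm tall; origin at the centre of its underside. It stays where it is.
- spatula: Spatula 180 mm long lying on the table between the robot and the stand; origin near its middle. It stays where it is.
There are look-alikes about, which are no part of the job. Of the things that look like the part that bears pin_head, the larger one is meant.

How it is judged:
By the outcome, as a careful person would: the job done as asked, in the order asked, and still so for the second after the job is handed in, with the robot touching nothing.
It also fails if it takes over 64 s, if anything falls off the work surface, if the arm or the gripper's body presses on something with over 40 N, if the wrist force passes 120 N, or if a joint passes its speed limit or range.

### The arm

A 6-joint arm with a two-finger parallel gripper is mounted at the origin on the work surface. World frame = base frame: x ahead of the robot, y to its left, z up, the work surface at z = 0. Lengths are in m, angles in rad, forces in N, time in s.
With the tool pointing down it reaches from about 0.4 to 0.925 m from the base axis. Payload 3.4 kg.
Tool frame: the origin (TCP) lies midway between the tips of the shut fingers; the grasp point (between the pads) lies 19 mm behind it; z points along the fingers, y is the line along which they close (so a half turn about z gives the same grasp; the last joint's range is limited). The gripper opens to 85 mm and grips with 20 to 120 N. Pads are 22 mm wide; open, the fingers measure 114 mm over their backs; the gripper's body (76 mm by 85 mm) begins 54 mm behind the grasp point. The pads swing forward as they close: fully open they stand 13 mm farther back than shut.
Start: joints at [1.069, 0.307, 1.506, -0, 1.328, -0.073], TCP at [0.239, 0.523, 0.231] pointing down, gripper open.
Joint ranges: [-3.12, 3.12], [-1.05, 2.28], [0.14, 2.33], [-1.42, 4.57], [0.1, 2.73], [-2.68, 2.68]. Speed limits (rad/s): [2.57, 2.57, 3.14, 3.14, 3.14, 3.14].

### API

Orientations are given as a unit quaternion [w, x, y, z].
In Python, from workcell import r gives the robot as it stands.
- The arm moves only by the tool send_rows, never from a script. Its argument "series" is one flat list of numbers, 5 for each row, row after row: the opening, from -1 (shut) to 1 (fully open), then the shift along the tool's x, y, z in m, then the turn about the tool's z in degrees. In form: [hand, dx, dy, dz, yaw, hand, dx, dy, dz, yaw, ...]. A call has 1 to 8 rows; each row is the pose to reach, as a shift and turn from the pose commanded when the call began, along the tool's axes at that moment; what a row does not reach only later rows make up. A row lasts 1/8 s, in which the tool goes at most 62.5 mm and 10.7 degrees, less where a joint would pass 70% of its speed; a pose out of reach is approached as far as the arm can. A call with a gripper value outside its range is refused whole. The fingers move at their own pace and stop on an object; the grip force is fixed at half the most. Time passes only in rows, so rows that repeat a pose let the fingers close. It gives the time, the measured TCP pose, the force, the opening and the grip force at its end, in the units of the state.
- r.sense(): the state, without advancing time (a new reading comes with each control period).
- r.camera(name): name is "scene" or "top" or "wrist"; returns the picture (400x640x3 uint8, red, green, blue); there is no depth.
- r.calibration(name): a dict with "K" (3x3 intrinsics, pixels), "cam_to_world" (4x4, takes a point from camera to world coordinates). Camera axes: x right, y up, looking along -z (the intrinsics and any distortion apply to the point x, -y, -z); pixel columns grow to the right and rows downward; lengths in m; the calibration is good to about 2 mm. A picture is of the moment at which its call begins: read the wrist's pose just before it. calibration takes no time and is no camera call; for the wrist camera it gives the pose at the moment of the call.
- r.finish_job(): hands the job in; it is judged then, once.
The state is a dict: "time": time; "joint_pos": joint angles; "dq": joint speeds; "effort": joint torques, N m; "tool_pos": TCP position; "tcp_rot": TCP orientation; "force": force on the tool from outside, world axes, zero at the start; "ft_torque": the same for the moment, N m; "finger_gap": finger opening in m; "grip_force": force on a finger pad.
Only numpy, scipy, OpenCV 4.12 (cv2) and the standard library are available. Lean on these libraries where they do the work, as an engineer would, in place of code of your own. Each camera call takes 0.05 s, during which the arm holds its last target. There are 200 camera calls.

## Working session

There is one attempt and no reset: what is moved stays moved. The work goes in short steps, Python scripts to look and compute and a tool call to move; the robot and the scene stay as the last step left them, time stands still between calls to the robot, and variables do not carry over. Pictures are saved under pics/ and viewed, at most 12 in all, crops included, and the job is handed in when it is done.

Besides the shell and the picture viewer there is one more tool, called after "Call:" as name(argument=value, ...) on one line, values as JSON. send_rows: Moves the arm, as the interface text tells. Its arguments: {"type":"object","properties":{"series":{"type":"array","items":{"type":"number"}}},"required":["series"]}

```bash
ls; mkdir -p pics
python3 - <<'E'
from workcell import r
import cv2,numpy as np
np.set_printoptions(precision=4,suppress=True)
for n in("scene","top"):
    im=r.camera(n); cv2.imwrite(f"pics/{n}0.png",im[:,:,::-1]); c=r.calibration(n); print(n,c)
print(r.sense())
E
```

```text
pics
scene {'K': array([[504.3785,   0.    , 319.4017],
       [  0.    , 504.3785, 203.5158],
       [  0.    ,   0.    ,   1.    ]]), 'cam_to_world': array([[ 0.6792, -0.5297,  0.508 ,  1.2136],
       [ 0.7338,  0.5038, -0.4558, -0.5381],
       [-0.0145,  0.6823,  0.7309,  1.0446],
       [ 0.    ,  0.    ,  0.    ,  1.    ]])}
top {'K': array([[428.3187,   0.    , 321.1757],
       [  0.    , 428.3187, 199.0421],
       [  0.    ,   0.    ,   1.    ]]), 'cam_to_world': array([[-0.0175,  0.9898, -0.1415,  0.3927],
       [-0.9998, -0.0172,  0.0031,  0.0409],
       [ 0.0006,  0.1415,  0.9899,  1.4775],
       [ 0.    ,  0.    ,  0.    ,  1.    ]])}
{'time': 0.1, 'joint_pos': array([ 1.0695,  0.3075,  1.5075, -0.    ,  1.3284, -0.0735]), 'dq': array([ 0.0029, -0.0008, -0.0016,  0.0002,  0.0011, -0.0003]), 'effort': array([ -0.0011, -45.8533, -25.2604,  -0.0003,   0.0057,  -0.    ]), 'tool_pos': array([0.2383, 0.5226, 0.2305]), 'tcp_rot': array([-0.0003,  0.2123,  0.9772, -0.0009]), 'force': array([ 0.6803, -0.1004, -0.0113]), 'ft_torque': array([0.0342, 0.0568, 0.0402]), 'grip_force': 0.0, 'finger_gap': 0.08547979755807547}
```

View pics/scene0.png

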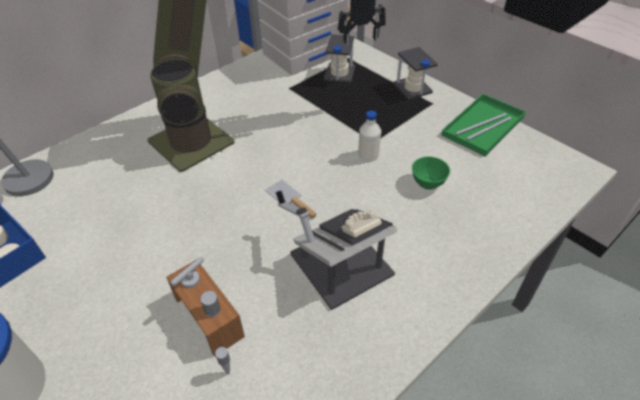

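View pics/top0.png

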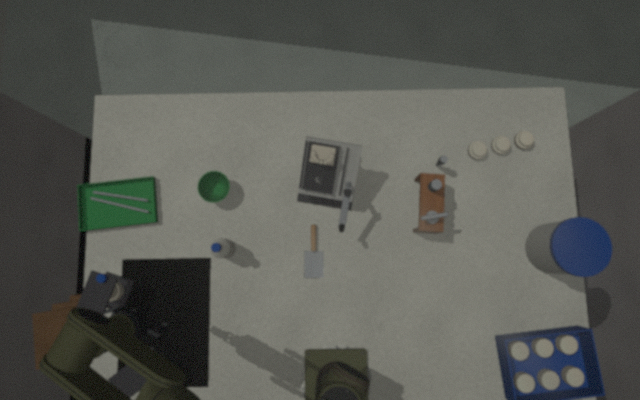

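Candidates for the tapered pin:
- The knob in the rack at scene (210,303) / top (436,185).
- A smaller knob pin outside the rack at scene (223,358) / top (442,161).
- The tee pin at scene (188,272), which is not a knob.

By the description I choose the larger one, in the rack. I'll check it in a close crop.

Run:
```python
import cv2,numpy as np
a=cv2.imread("pics/scene0.png")[250:385,160:250]; b=cv2.imread("pics/top0.png")[130:240,290:460]; c=cv2.imread("pics/scene0.png")[185:305,255:405]
f=lambda i,s:cv2.resize(i,None,fx=s,fy=s,interpolation=cv2.INTER_CUBIC)
o=np.zeros((600,800,3),np.uint8)
A=f(a,3);o[:405,:270]=A   # x=160+u/3,y=250+v/3
C=f(c,2);o[:240,280:580]=C # x=255+(u-280)/2
B=f(b,3);o[250:580,280:790]=B # x=290+(u-280)/3,y=130+(v-250)/3
cv2.imwrite("pics/c1.png",o)
```

```text
(no output)
```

View pics/c1.png

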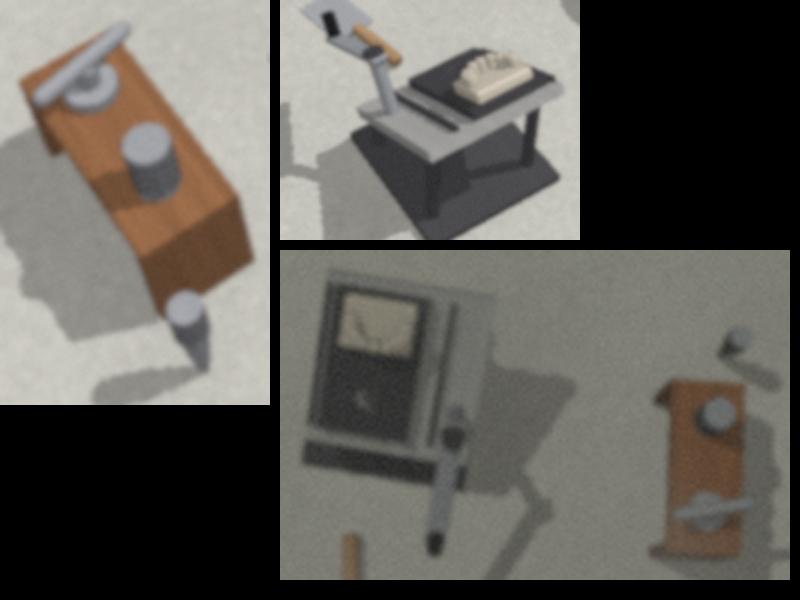

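```bash
cat > h.py <<'E'
from workcell import r
import cv2,numpy as np
from scipy.spatial.transform import Rotation as R
from scipy.optimize import least_squares
np.set_printoptions(precision=4,suppress=True)
def proj(c,P):
    T=np.linalg.inv(c["cam_to_world"]); p=np.atleast_2d(P)@T[:3,:3].T+T[:3,3]
    p=p*[1,-1,-1]; q=p@c["K"].T; return q[:,:2]/q[:,2:]
def ray(c,uv,z):
    d=np.linalg.inv(c["K"])@[uv[0],uv[1],1]; M=c["cam_to_world"]; d=M[:3,:3]@(d*[1,-1,-1]); o=M[:3,3]
    return o+d*(z-o[2])/d[2]
def toolR(s): return R.from_quat(np.roll(s["tcp_rot"],-1)).as_matrix()
def delta(P,yaw=None):
    "tool-axis shift to bring TCP to P, and turn (deg) so tool y points along world yaw (deg), mod 180"
    s=r.sense(); M=toolR(s); d=M.T@(np.array(P)-s["tool_pos"])
    y=np.degrees(np.arctan2(M[1,1],M[0,1])); t=None if yaw is None else -((yaw-y+90)%180-90)
    print("tcp",s["tool_pos"],"tool-y yaw",y,"t",s["time"]); print("shift",d,"turn",t)
def deck(x,y,psi):
    c,s=np.cos(psi),np.sin(psi); a=np.radians(30)
    X=np.array([c*np.cos(a),s*np.cos(a),np.sin(a)]); Z=np.array([-c*np.sin(a),-s*np.sin(a),np.cos(a)])
    return np.c_[X,np.cross(Z,X),Z],np.array([x,y,.110])
E
python3 - <<'E'
from h import *
S,T=r.calibration("scene"),r.calibration("top")
print("pin",ray(S,(160+150/3,250+145/3),.148),ray(T,(290+440/3,130+162/3),.148), "look-alike top", ray(T,(443,158),.06))
print("tee",ray(T,(290+433/3,130+258/3),.12))
# stand: order: deck pts in hole frame, dh = carriage shift
tp=[((290+(u-280)/3),(130+(v-250)/3)) for u,v in [(362,402),(435,545),(456,412),(410,442),(318,425),(342,290),(432,298)]]
def res(p,full=False):
    x,y,psi,sh,th=p; A,o=deck(x,y,psi); D=lambda q:o+A@np.array(q)
    m=[D([0,sh,.013]),D([-.115*np.cos(th),-.088+.115*np.sin(th),.109]),D([0,-.088,.078]),D([-.04,sh-.05,.013]),D([-.04,sh+.05,.013]),D([.12,sh+.05,.013]),D([.12,sh-.05,.013])]
    e=proj(T,np.array(m))-tp
    sc=[((255+(u-280)/2),(185+v/2)) for u,v in [(410,80),(478,48),(556,78)]]
    e2=proj(S,np.array([m[4],m[5],m[6]]))-sc
    return np.r_[e,e2] if full else np.r_[e,e2].ravel()
o=least_squares(res,[.45,0.02,0,.006,0],loss="soft_l1"); print(o.x); print(res(o.x,True))
E
```

```text
pin [ 0.6316 -0.3266  0.148 ] [ 0.6243 -0.3281  0.148 ] look-alike top [ 0.7287 -0.3789  0.06  ]
tee [ 0.5259 -0.3226  0.12  ]
[ 0.6509  0.0369 -0.0783  0.0043  0.1153]
[[  1.9792   0.5078]
 [  0.0987  -0.7287]
 [ -0.122    6.0043]
 [  0.6962  -0.3165]
 [  0.6763   3.5027]
 [ -5.4026   0.5819]
 [ -3.3426  -0.1833]
 [ 27.1009 -18.5149]
 [ 33.5233   8.3903]
 [-38.6715  14.902 ]]
```

Run:
```python
from h import *
S,T=r.calibration("scene"),r.calibration("top")
tp=[((290+(u-280)/3),(130+(v-250)/3)) for u,v in [(362,402),(435,545),(456,412),(410,442),(318,425),(342,290),(432,298)]]
def res(p,full=False):
    x,y,psi,sh,th=p; A,o=deck(x,y,psi); D=lambda q:o+A@np.array(q)
    m=[D([0,sh,.013]),D([-.115*np.cos(th),-.088+.115*np.sin(th),.109]),D([0,-.088,.078]),D([-.04,sh-.05,.013]),D([-.04,sh+.05,.013]),D([.12,sh+.05,.013]),D([.12,sh-.05,.013])]
    e=proj(T,np.array(m))-tp
    sc=[((255+(u-280)/2),(185+v/2)) for u,v in [(410,80),(478,48),(556,78)]]
    e2=proj(S,np.array([m[3],m[4],m[5]]))-sc
    return np.r_[e,e2] if full else np.r_[e,e2].ravel()
o=least_squares(res,[.65,0.04,-.1,.006,0],loss="soft_l1"); print(o.x); print(res(o.x,True))
delta([.56,-.327,.36],90)
```

```text
[ 0.6582  0.0311 -0.1972  0.0108 -0.0026]
[[ 1.5205 -2.2921]
 [-0.0042  0.0236]
 [-0.1802  6.7856]
 [-1.2409 -1.4576]
 [-0.7867 -1.2133]
 [-1.6929 -3.6498]
 [-0.1104 -0.7386]
 [-0.9484 -0.1398]
 [-1.2434 -0.1394]
 [-4.5366 -0.6921]]
tcp [0.2383 0.5226 0.2305] tool-y yaw 65.48743893005366 t 0.1
shift [-0.6452 -0.6398 -0.1284] turn -24.512561069946344
```

Call:
send_rows(series=[1,0,0,-0.06,0,1,0,0,-0.12,0,1,-0.05,-0.03,-0.17,-8,1,-0.1,-0.065,-0.19,-16,1,-0.15,-0.1,-0.19,-24,1,-0.2,-0.13,-0.19,-24.5,1,-0.25,-0.165,-0.19,-24.5,1,-0.3,-0.195,-0.19,-24.5])

```text
time: 1.1
tool_pos: [0.4294, 0.2218, 0.4211]
tcp_rot: [-0.0, -0.0, 1.0, 0.0]
force: [0.5, 0.5, 0.7]
finger_gap: 0.0854
grip_force: 0.0
```

```bash
python3 -c "
from h import *
delta([.55,.03,.42],90)"
```

```text
tcp [0.4294 0.2218 0.4211] tool-y yaw 90.00696853935135 t 1.1
shift [-0.1206 -0.1918  0.0011] turn 0.006968539351348113
```

Tool axes are now x = −world x, y = world y, z = down.

Call:
send_rows(series=[1,-0.03,-0.05,0,0,1,-0.06,-0.1,0,0,1,-0.09,-0.15,0,0,1,-0.12,-0.19,0,0,1,-0.12,-0.19,0,0,1,-0.12,-0.19,0,0])

```text
time: 1.85
tool_pos: [0.5486, 0.0337, 0.4206]
tcp_rot: [-0.001, 0.0, 1.0, 0.0]
force: [-0.2, 0.8, 0.1]
finger_gap: 0.0853
grip_force: 0.0
```

Run:
```python
from h import *
import pickle
c=r.calibration("wrist"); im=r.camera("wrist"); pickle.dump(c,open("w1.pkl","wb"))
cv2.imwrite("pics/w1.png",im[:,:,::-1]); print(c, r.sense()["tool_pos"])
```

```text
{'K': array([[324.7715,   0.    , 320.4982],
       [  0.    , 324.7715, 200.9982],
       [  0.    ,   0.    ,   1.    ]]), 'cam_to_world': array([[ 0.0008, -0.9452, -0.3266,  0.4648],
       [ 1.    ,  0.0013, -0.0013,  0.0331],
       [ 0.0017, -0.3266,  0.9452,  0.5638],
       [ 0.    ,  0.    ,  0.    ,  1.    ]])} [0.5484 0.0342 0.421 ]
```

View pics/w1.png

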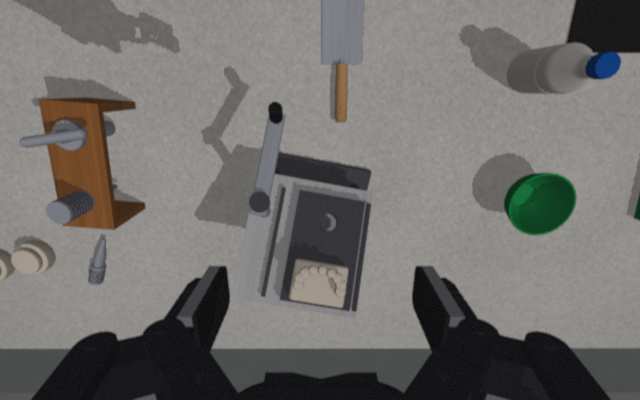

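The wrist view shows the whole stand:
- Carriage hole at about (329,222), keeper knob (275,112), pivot (260,202) and cast (320,283).
- In the rack, the grooved knob is at (72,207) and the tee at (70,135). The look-alike on the table is at (98,262).

I'll enlarge it to get precise points.

Run:
```python
import cv2,numpy as np
i=cv2.imread("pics/w1.png"); f=lambda i,s:cv2.resize(i,None,fx=s,fy=s,interpolation=cv2.INTER_CUBIC)
o=np.zeros((600,800,3),np.uint8)
a=f(i[90:325,230:380],2.5); o[:a.shape[0],:a.shape[1]]=a
b=f(i[180:300,20:150],3); o[:b.shape[0],400:400+b.shape[1]]=b
cv2.imwrite("pics/c2.png",cv2.convertScaleAbs(o,alpha=1.5))
```

```text
(no output)
```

View pics/c2.png

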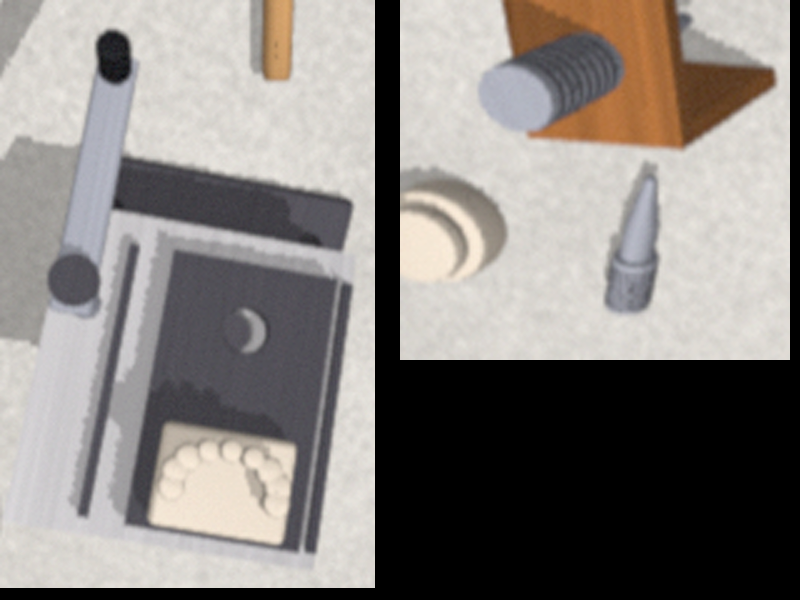

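```bash
cat > fit.py <<'E'
from h import *
import pickle
W=pickle.load(open("w1.pkl","rb"))
m=lambda L:np.array([(230+u/2.5,90+v/2.5) for u,v in L])
tp=m([(247.5,331),(112,40),(172,250),(335,280),(300,550),(128,524)])
def res(p,full=False):
    x,y,psi,sh,th=p; A,o=deck(x,y,psi); D=lambda q:o+A@np.array(q)
    P=[D([0,sh,.013]),D([-.115*np.cos(th),-.088+.115*np.sin(th),.109]),D([-.04,sh-.05,.013]),D([-.04,sh+.05,.013]),D([.12,sh+.05,.013]),D([.12,sh-.05,.013])]
    e=proj(W,np.array(P))-tp
    return e if full else e.ravel()
E
python3 - <<'E'
from fit import *
o=least_squares(res,[.65,0.04,-.1,.006,0],loss="soft_l1"); print(o.x); print(res(o.x,True))
x,y,psi,sh,th=o.x; A,O=deck(x,y,psi)
un=lambda q:((q-[230,90])*2.5)
a=np.linspace(0,6.28,9)[:8]; c=np.c_[np.cos(a),np.sin(a)]*.0135
q=lambda P:un(proj(W,P))
print("deck hole ring",q(O+np.c_[c,0*a]@A.T)); print("car ring",q(O+(np.c_[c,0*a]+[0,sh,.013])@A.T))
print("pivot z.078,.09",q(O+np.array([[0,-.088,.078],[0,-.088,.09]])@A.T))
print("pin", p:=ray(W,(59,211.7),.148))
b=proj(W,p+np.c_[c/.0135*.017,0*a]); print((b-[20,180])*3+[400,0])
b=proj(W,p+np.c_[c/.0135*.017,0*a]-[0,0,.052]); print((b-[20,180])*3+[400,0])
E
```

```text
[ 0.6543  0.035  -0.1867  0.0094  0.    ]
[[-0.5235 -0.9251]
 [-0.162   1.4659]
 [ 0.8646 -0.5836]
 [ 1.1199 -0.8844]
 [ 0.1052  0.8297]
 [-1.268   0.2266]]
deck hole ring [[224.8341 350.6225]
 [241.4335 346.8348]
 [250.2998 332.4312]
 [246.3451 315.9158]
 [231.9575 306.8548]
 [215.4574 310.4756]
 [206.4264 324.7575]
 [210.249  341.419 ]]
car ring [[242.6353 351.2531]
 [259.6061 347.3673]
 [268.6172 332.5966]
 [264.5012 315.6638]
 [249.7437 306.3743]
 [232.8766 310.0853]
 [223.6928 324.7285]
 [227.6715 341.8146]]
pivot z.078,.09 [[ 71.6967 280.3016]
 [ 69.4294 275.9305]]
pin [ 0.6235 -0.3242  0.148 ]
[[526.7098 129.4974]
 [550.0348 119.485 ]
 [554.3182  95.0783]
 [536.6448  70.2495]
 [507.1046  59.8321]
 [483.4044  70.2383]
 [479.661   95.0662]
 [497.6447 119.4789]]
[[602.8372  89.7916]
 [624.1039  80.64  ]
 [628.5486  58.3554]
 [613.2455  35.7239]
 [586.9391  26.2392]
 [565.3568  35.7107]
 [561.3361  58.3398]
 [576.8968  80.631 ]]
```

Call:
send_rows(series=[1,-0.01,-0.05,0,0,1,-0.02,-0.1,0,0,1,-0.035,-0.155,0,0,1,-0.045,-0.21,0.03,0,1,-0.06,-0.26,0.07,0,1,-0.07,-0.31,0.12,0,1,-0.077,-0.36,0.16,0,1,-0.077,-0.36,0.19,0])

```text
time: 2.9
tool_pos: [0.6263, -0.3278, 0.2299]
tcp_rot: [0.0, 0.0, 1.0, -0.0]
force: [1.4, 1.0, 0.4]
finger_gap: 0.0854
grip_force: 0.0
```

Call:
send_rows(series=[1,0,0,0,0,1,0,0,0,0])

```text
time: 3.15
tool_pos: [0.6269, -0.3249, 0.2332]
tcp_rot: [0.001, -0.001, 1.0, -0.0]
force: [-0.3, 0.2, 0.9]
finger_gap: 0.0854
grip_force: 0.0
```

Run:
```python
from h import *
delta([.625,-.326,.106],90)
```

```text
tcp [ 0.6269 -0.3249  0.2332] tool-y yaw 90.08993414976176 t 3.15
shift [ 0.0021 -0.001   0.1272] turn 0.08993414976175984
```

Call:
send_rows(series=[1,0.002,-0.001,0.04,0,1,0.002,-0.001,0.08,0,1,0.002,-0.001,0.115,0,1,0.002,-0.001,0.127,0,1,0.002,-0.001,0.127,0,-0.1,0.002,-0.001,0.127,0,-1,0.002,-0.001,0.127,0,-1,0.002,-0.001,0.127,0])

```text
time: 4.15
tool_pos: [0.6245, -0.3276, 0.1057]
tcp_rot: [0.001, 0.0, 1.0, -0.0]
force: [-2.8, 0.1, 12.2]
finger_gap: 0.0328
grip_force: 59.3
```

Call:
send_rows(series=[-1,0,0,0,0,-1,0,0,0,0,-1,0,0,0,0,-1,0,0,0,0])

```text
time: 4.65
tool_pos: [0.6245, -0.3277, 0.1057]
tcp_rot: [0.001, 0.0, 1.0, -0.0]
force: [-0.1, 1.1, 5.8]
finger_gap: 0.0327
grip_force: 59.3
```

Call:
send_rows(series=[-1,0,0,-0.015,0,-1,0,0,-0.03,0,-1,0,0,-0.05,0,-1,0,0,-0.068,0,-1,0.007,0,-0.068,0,-1,0.015,0,-0.067,0,-1,0.024,0,-0.066,0,-1,0.024,0,-0.066,0])

```text
time: 5.65
tool_pos: [0.6009, -0.3278, 0.1711]
tcp_rot: [0.002, 0.0, 1.0, -0.001]
force: [3.0, 0.4, 1.2]
finger_gap: 0.0328
grip_force: 60.1
```

Call:
send_rows(series=[-1,0.006,0,0.001,0,-1,0.012,0,0.003,0,-1,0.018,0,0.005,0,-1,0.024,0,0.007,0,-1,0.029,0,0.009,0,-1,0.034,0,0.0115,0,-1,0.034,0,0.0115,0])

```text
time: 6.52
tool_pos: [0.5651, -0.3275, 0.1586]
tcp_rot: [-0.001, 0.0, 1.0, 0.0]
force: [2.8, -0.5, 3.4]
finger_gap: 0.0327
grip_force: 62.7
```

Run:
```python
from h import *
import pickle
s=r.sense(); print(s["force"],s["tool_pos"])
W=r.calibration("wrist"); a=r.camera("wrist"); S=r.calibration("scene"); b=r.camera("scene")
pickle.dump(W,open("w2.pkl","wb"))
f=lambda i,s:cv2.resize(i,None,fx=s,fy=s,interpolation=cv2.INTER_CUBIC)
b=b[190:390,140:290]
o=np.zeros((600,800,3),np.uint8); o[:600,:450]=f(b,3); o[:245,450:800]=f(a[150:395,160:510],1)
a2=a[60:400,200:440]; o[250:590,450:690]=a2
cv2.imwrite("pics/c3.png",cv2.convertScaleAbs(o[:,:,::-1],alpha=1.4))
g=s["tool_pos"]
# predicted pin lines: angle estimate aids
gp=g+[0,0,.022]
for t in(20,25,30,35):
    d=np.array([-np.sin(np.radians(t)),0,np.cos(np.radians(t))])
    P=np.array([gp+d*.021,gp-d*.03]); print(t,(proj(S,P)-[140,190])*3, proj(W,P)-[200,60]+[450,250])
```

```text
[ 2.8116 -0.5235  3.4265] [ 0.5651 -0.3275  0.1586]
20 [[135.1999 217.8942]
 [162.729  272.7501]] [[571.9992 496.6867]
 [571.4777 466.8352]]
25 [[134.0819 217.0577]
 [164.3425 274.02  ]] [[571.9934 491.6844]
 [571.4831 471.8437]]
30 [[133.0637 216.4057]
 [165.8292 275.0446]] [[571.9854 486.6095]
 [571.4901 476.9306]]
35 [[132.1527 215.9423]
 [167.1776 275.8151]] [[571.9752 481.5208]
 [571.4987 482.0777]]
```

View pics/c3.png

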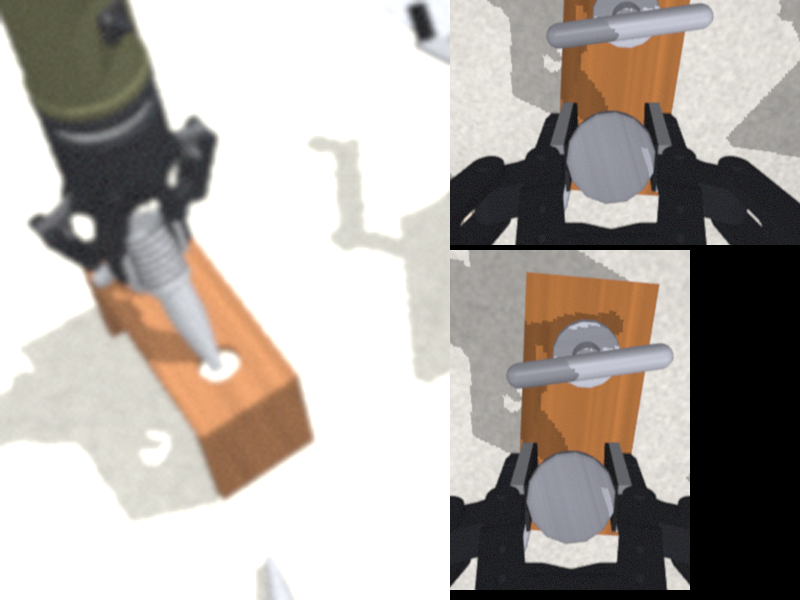

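The pin has pivoted, and its tip is at about c3 (218,366) in the rack hole. The head's top disc sits square to the wrist camera at c3 (570,497). I'll fit the tilt.

Run:
```python
from h import *
import pickle
W=pickle.load(open("w2.pkl","rb")); S=r.calibration("scene"); g=np.array([.5651,-.3275,.1586])
def pts(p):
    t,ph,x,z=p; d=np.array([-np.sin(t)*np.cos(ph),-np.sin(t)*np.sin(ph),np.cos(t)])
    c=np.array([g[0]+x,g[1],g[2]+z]); return c,d
def f(p):
    c,d=pts(p)
    return np.r_[(proj(W,c+d*.026)[0]-[200-450+570,60-250+497]), (proj(S,c-d*.106)[0]-[140+218/3,190+366/3])*1.5,(p[2])*300,p[1]*20]
o=least_squares(f,[.5,0,0,.018]); print(np.degrees(o.x[:2]),o.x[2:],o.fun)
c,d=pts(o.x);print("tip",c-d*.106)
for t in (20,25,30,35):
  q=o.x.copy(); q[0]=np.radians(t); c,d=pts(q); print(t,(proj(S,c-d*.106)[0]-[140,190])*3,(proj(S,c+d*.026)[0]-[140,190])*3)
```

```text
[28.4833  1.7297] [0.0061 0.0178] [ 1.0246 -0.1436  0.2205 -0.7216  1.8328  0.6038]
tip [ 0.6217 -0.326   0.0832]
20 [208.3109 357.0985] [138.2028 221.4267]
25 [214.4103 361.7587] [136.7331 220.4348]
30 [220.1354 365.656 ] [135.391  219.6699]
35 [225.4402 368.749 ] [134.1865 219.1366]
```

```bash
cat >> h.py <<'E'
def tcp_for(h,y=0,x=0,O=(.6546,.0366),psi=-.187):
    "TCP for shoulder h above the carriage top, deck offsets x,y"
    A,o=deck(*O,psi); c=o+A@np.array([x,y,.039+h]); return c-np.array([np.cos(psi),np.sin(psi),0])*.003-[0,0,.017]
E
python3 - <<'E'
from h import *
print("pre",tcp_for(.092,.0035),"home",tcp_for(0)); delta(tcp_for(.092,.0035),90-10.7)
E
```

```text
pre [0.5879 0.0528 0.2064] home [0.6325 0.0408 0.1268]
tcp [ 0.5653 -0.3275  0.1586] tool-y yaw 89.98268586187771 t 6.625
shift [-0.0225  0.3803 -0.0479] turn 10.682685861877715
```

Call:
send_rows(series=[-1,0.003,0,0.001,0,-1,0.003,0,0.001,0,-1,0.003,0,-0.02,0,-1,0.003,0,-0.05,0,-1,0.003,0,-0.08,0,-1,0.003,0,-0.11,0,-1,0.003,0,-0.14,5,-1,0.003,0,-0.14,10.7])

```text
time: 7.62
tool_pos: [0.5613, -0.327, 0.2996]
tcp_rot: [-0.002, 0.095, 0.995, 0.0]
force: [0.3, -0.4, -2.3]
finger_gap: 0.0326
grip_force: 62.0
```

Run:
```python
from h import *
s=r.sense(); print(s["force"],s["finger_gap"]); delta(tcp_for(.14,.0035),90-10.7)
```

```text
[ 0.261  -0.3839 -2.329 ] 0.03264841162005919
tcp [ 0.5613 -0.327   0.2996] tool-y yaw 79.10559761517341 t 7.625
shift [0.0694 0.3779 0.0517] turn -0.19440238482658856
```

Call:
send_rows(series=[-1,0.008,0.045,0,0,-1,0.018,0.1,0,0,-1,0.028,0.155,0,0,-1,0.038,0.21,0,0,-1,0.048,0.265,0,0,-1,0.058,0.32,0,0,-1,0.0695,0.378,0.02,-0.2,-1,0.0695,0.378,0.0515,-0.2])

```text
time: 8.62
tool_pos: [0.5618, 0.0609, 0.2456]
tcp_rot: [-0.003, 0.089, 0.996, -0.0]
force: [0.0, -0.6, -3.0]
finger_gap: 0.033
grip_force: 62.0
```

Call:
send_rows(series=[-1,0,0,0,0,-1,0,0,0,0])

```text
time: 8.88
tool_pos: [0.5639, 0.0561, 0.2469]
tcp_rot: [-0.001, 0.092, 0.996, -0.001]
force: [-0.2, -0.2, -1.7]
finger_gap: 0.0329
grip_force: 61.9
```

Run:
```python
from h import *
import pickle
s=r.sense(); print(s["force"],s["finger_gap"]); delta(tcp_for(.092,.0035),90-10.7)
W=r.calibration("wrist"); a=r.camera("wrist"); S=r.calibration("scene"); b=r.camera("scene"); 
pickle.dump((W,s["tool_pos"]),open("w3.pkl","wb")); cv2.imwrite("pics/w3.png",a[:,:,::-1]);cv2.imwrite("pics/s3.png",b[:,:,::-1])
f=lambda i,s:cv2.resize(i,None,fx=s,fy=s,interpolation=cv2.INTER_CUBIC)
o=np.zeros((600,800,3),np.uint8); o[:480,:400]=f(b[150:310,270:403],3)[:480,:399].copy() if 0 else cv2.resize(b[150:310,270:403],(400,480),interpolation=cv2.INTER_CUBIC)
o[:400,400:800]=a[:,120:520]
cv2.imwrite("pics/c4.png",cv2.convertScaleAbs(o[:,:,::-1],alpha=1.2))
```

```text
[-0.2243 -0.1961 -1.6636] 0.032876746888631826
tcp [0.5639 0.0561 0.2469] tool-y yaw 79.45179164607563 t 8.875
shift [-0.0243  0.0012  0.0404] turn 0.15179164607563678
```

View pics/c4.png

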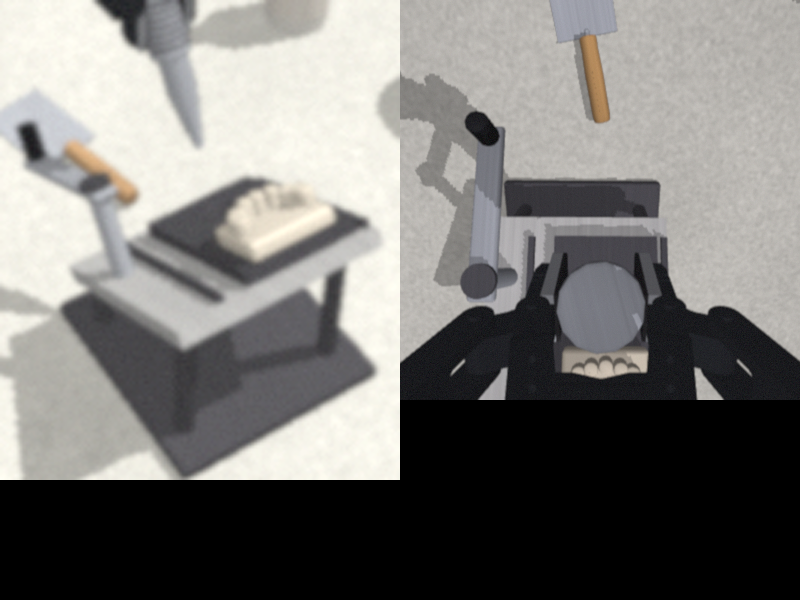

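Run:
```python
from h import *
import pickle
W,g=pickle.load(open("w3.pkl","rb")); S=r.calibration("scene"); A,O=deck(.6546,.0366,-.187)
psi=-.187; e=np.array([np.cos(psi),np.sin(psi),0]); gp=g+[0,0,.0222]
for t in (26,28,30,32):
  d=-e*np.sin(np.radians(t))+[0,0,np.cos(np.radians(t))]; c=gp-d*.006
  tip=c-d*.106
  print(t,proj(S,tip)[0],proj(W,c+d*.026)[0]-[120-400,0], "tip in deck",(A.T@(tip-O))*1000)
print("seen scene tip",(336.5,198.3),"wrist head",(601,306))
un=lambda q:q-[120-400,0]
D=lambda q:O+A@np.array(q)
sh=.0077
print("carriage near corners",un(proj(W,np.array([D([-.04,sh-.05,.013]),D([-.04,sh+.05,.013]),D([-.115,-.088,.109]),D([0,-.088,.085])]))))
```

```text
26 [333.3316 197.037 ] [601.4005 300.1112] tip in deck [-8.5443  2.3187 72.4521]
28 [334.1306 197.4064] [601.405  298.1904] tip in deck [-4.6403  2.3187 72.2475]
30 [334.9198 197.7267] [601.4092 296.264 ] tip in deck [-0.7316  2.3187 72.1792]
32 [335.6981 197.9971] [601.4131 294.3355] tip in deck [ 3.1772  2.3187 72.2475]
seen scene tip (336.5, 198.3) wrist head (601, 306)
carriage near corners [[555.0493 235.4218]
 [657.4398 235.7113]
 [477.5915 120.9554]
 [477.9541 281.2373]]
```

Call:
send_rows(series=[-1,-0.008,0.001,0.013,0,-1,-0.016,0.001,0.027,0,-1,-0.024,0.001,0.04,0,-1,-0.029,0.001,0.049,0,-1,-0.033,0.001,0.057,0,-1,-0.0375,0.001,0.065,0,-1,-0.0375,0.001,0.065,0])

```text
time: 9.85
tool_pos: [0.6018, 0.0511, 0.1816]
tcp_rot: [-0.001, 0.092, 0.996, -0.0]
force: [0.6, -0.7, -2.6]
finger_gap: 0.0324
grip_force: 61.9
```

Run:
```python
from h import *
s=r.sense(); print(s["force"],s["finger_gap"]); delta(tcp_for(.04,.0),90-10.7)
```

```text
[ 0.5603 -0.6643 -2.5692] 0.03244401628538526
tcp [0.6018 0.0511 0.1816] tool-y yaw 79.49174697278497 t 9.85
shift [-0.012  -0.0044  0.0201] turn 0.19174697278496922
```

No contact, so the tip is inside. I'll continue to h = 40 mm.

Call:
send_rows(series=[-1,-0.003,-0.001,0.005,0,-1,-0.006,-0.002,0.01,0,-1,-0.009,-0.003,0.015,0,-1,-0.012,-0.0044,0.02,0,-1,-0.012,-0.0044,0.02,0])

```text
time: 10.48
tool_pos: [0.6121, 0.0447, 0.1612]
tcp_rot: [-0.001, 0.092, 0.996, 0.0]
force: [-2.7, 2.7, -6.0]
finger_gap: 0.0325
grip_force: 61.8
```

Run:
```python
from h import *
s=r.sense(); print(s["force"],s["ft_torque"],s["finger_gap"]); delta(tcp_for(.02,.0),90-10.7); delta(tcp_for(0,.0),90-10.7)
```

```text
[-2.7135  2.672  -6.0189] [0.6262 0.5659 0.1025] 0.0324936600783027
tcp [0.6121 0.0447 0.1612] tool-y yaw 79.48739431610767 t 10.475
shift [-0.0108 -0.0001  0.0171] turn 0.187394316107671
tcp [0.6121 0.0447 0.1612] tool-y yaw 79.48739431610767 t 10.475
shift [-0.0208 -0.0001  0.0344] turn 0.187394316107671
```

Call:
send_rows(series=[-1,-0.0025,0,0.0045,0,-1,-0.005,0,0.009,0,-1,-0.0075,0,0.013,0,-1,-0.0105,0,0.0173,0,-1,-0.0105,0,0.0173,0])

```text
time: 11.1
tool_pos: [0.6209, 0.043, 0.1436]
tcp_rot: [-0.003, 0.092, 0.996, 0.0]
force: [-4.7, 3.0, -5.1]
finger_gap: 0.0328
grip_force: 61.9
```

Run:
```python
from h import *
s=r.sense(); print(s["force"],s["ft_torque"],s["finger_gap"]); delta(tcp_for(0,.0),90-10.7)
```

```text
[-4.6645  3.0045 -5.0614] [0.6794 0.9874 0.1065] 0.03283677540390058
tcp [0.6209 0.043  0.1436] tool-y yaw 79.49179952162503 t 11.1
shift [-0.0119 -0.0001  0.0167] turn 0.191799521625029
```

Call:
send_rows(series=[-1,-0.002,0,0.004,0,-1,-0.004,0,0.008,0,-1,-0.0065,0,0.012,0,-1,-0.0065,0,0.012,0])

```text
time: 11.6
tool_pos: [0.6272, 0.0414, 0.1316]
tcp_rot: [-0.003, 0.092, 0.996, -0.0]
force: [-4.4, 2.9, -4.9]
finger_gap: 0.033
grip_force: 61.9
```

Run:
```python
from h import *
s=r.sense(); print(s["force"],s["ft_torque"],s["finger_gap"]); delta(tcp_for(0,.0),90-10.7)
```

```text
[-4.3743  2.9059 -4.8975] [0.4599 1.0084 0.0192] 0.03303637877505404
tcp [0.6272 0.0414 0.1316] tool-y yaw 79.48976414104156 t 11.6
shift [-0.0054  0.0004  0.0048] turn 0.18976414104156447
```

Forces are low. I'll press on in small steps until the shoulder seats.

Call:
send_rows(series=[-1,-0.001,0,0.002,0,-1,-0.002,0,0.004,0,-1,-0.003,0,0.006,0,-1,-0.004,0,0.008,0,-1,-0.004,0,0.008,0])

```text
time: 12.22
tool_pos: [0.6301, 0.0408, 0.1259]
tcp_rot: [-0.003, 0.092, 0.996, -0.0]
force: [-10.6, 2.9, 7.9]
finger_gap: 0.033
grip_force: 63.3
```

Run:
```python
from h import *
s=r.sense(); print(s["force"],s["ft_torque"],s["finger_gap"]); delta(tcp_for(0,.0),90-10.7)
```

```text
[-10.6216   2.9354   7.9383] [0.4506 1.7929 0.04  ] 0.032959407184903186
tcp [0.6301 0.0408 0.1259] tool-y yaw 79.49440843103187 t 12.225
shift [-0.0023  0.0004 -0.0009] turn 0.19440843103187433
```

Call:
send_rows(series=[-1,-0.001,0,0.0017,0,-1,-0.0015,0,0.0026,0,-1,-0.0015,0,0.0026,0,-1,0.001,0,-0.001,0,-0.5,0.001,0,-0.001,0,0,0.001,0,-0.001,0,0.6,0.001,0,-0.001,0,1,0.001,0,-0.001,0])

```text
time: 13.22
tool_pos: [0.634, 0.0405, 0.1266]
tcp_rot: [0.001, 0.092, 0.996, -0.0]
force: [-0.0, -0.2, -0.1]
finger_gap: 0.077
grip_force: 0.0
```

Call:
send_rows(series=[1,0,0,0,0,1,0,0,-0.03,0,1,0.02,0,-0.07,0,1,0.06,0,-0.12,0,1,0.09,0,-0.16,0,1,0.09,0,-0.16,0,1,0.09,0,-0.16,0])

```text
time: 14.1
tool_pos: [0.5443, 0.0572, 0.2859]
tcp_rot: [0.0, 0.092, 0.996, -0.0]
force: [-0.6, 0.3, -0.2]
finger_gap: 0.085
grip_force: 0.0
```

Run:
```python
from h import *
import pickle
s=r.sense(); print(s["time"],s["force"],s["tool_pos"],s["finger_gap"])
W=r.calibration("wrist"); a=r.camera("wrist"); b=r.camera("scene"); pickle.dump(W,open("w4.pkl","wb"))
cv2.imwrite("pics/w4.png",a[:,:,::-1])
o=np.zeros((600,800,3),np.uint8); o[:480,:400]=cv2.resize(b[150:310,270:403],(400,480),interpolation=cv2.INTER_CUBIC)
o[:600,400:800]=cv2.resize(a[100:370,220:400],(400,600),interpolation=cv2.INTER_CUBIC)
cv2.imwrite("pics/c5.png",cv2.convertScaleAbs(o[:,:,::-1],alpha=1.2))
```

```text
14.1 [-0.5769  0.2622 -0.2078] [0.5443 0.0572 0.2859] 0.08499646848522248
```

View pics/c5.png

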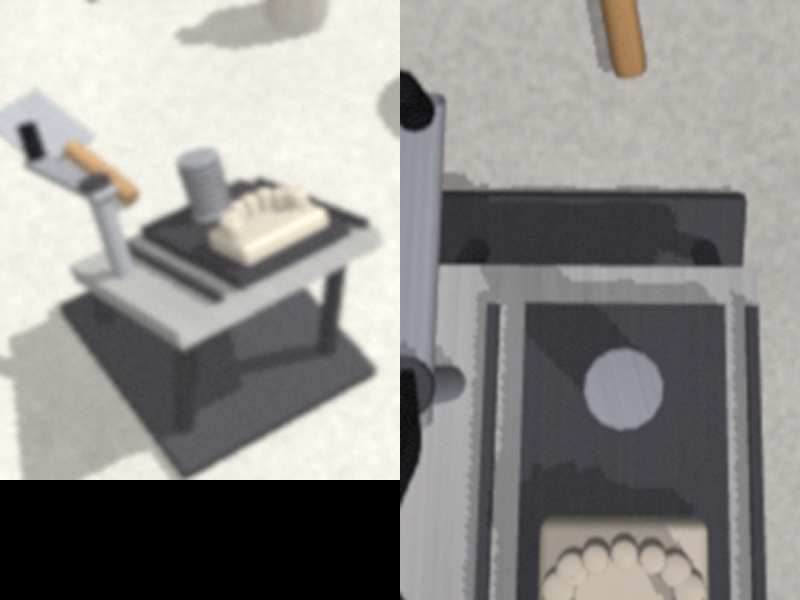

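The pin stands square and seated, the carriage is centred between its rails and the cast is untouched. Next is the keeper, starting with a check of the head position.

```bash
cat >> h.py <<'E'
def push(th,gap=0.,O=(.6546,.0366),psi=-.187):
    th=np.radians(th); A,o=deck(*O,psi); k=o+A@np.array([-.115*np.cos(th),-.088+.115*np.sin(th),.088])
    t=A@np.array([np.sin(th),np.cos(th),0]); t[2]=0; t/=np.linalg.norm(t)
    return k-t*(.0235+.0095*np.sin(th)+gap),np.degrees(np.arctan2(t[1],t[0]))
def plan(L):
    s=r.sense(); M=toolR(s); y=np.degrees(np.arctan2(M[1,1],M[0,1])); print(s["time"],s["force"],s["tool_pos"],"yaw",y)
    for th,g in L:
        P,w=push(th,g); print(th,g,M.T@(P-s["tool_pos"]),"turn",y-w)
E
python3 - <<'E'
from h import *
import pickle
W=pickle.load(open("w4.pkl","rb")); A,O=deck(.6546,.0366,-.187)
print("seen",(320.8,275.5),"home/5mm high",proj(W,O+np.array([[0,0,.065],[0,0,.07]])@A.T))
plan([(0,.02)])
E
```

```text
seen (320.8, 275.5) home/5mm high [[320.6509 274.5003]
 [320.668  274.6922]]
14.2 [-0.1625 -0.5796  0.1054] [0.5441 0.0571 0.2844] yaw 79.47885253120778
0 0.02 [ 0.0313 -0.1309  0.1559] turn 0.19316330015416838
```

Call:
send_rows(series=[-1,0.01,-0.045,0,0,-1,0.02,-0.09,0,0,-1,0.031,-0.131,0.02,0.2,-1,0.031,-0.131,0.06,0.2,-1,0.031,-0.131,0.1,0.2,-1,0.031,-0.131,0.135,0.2,-1,0.031,-0.131,0.156,0.2,-1,0.031,-0.131,0.156,0.2])

```text
time: 15.2
tool_pos: [0.4878, -0.0656, 0.1269]
tcp_rot: [-0.004, 0.094, 0.996, 0.0]
force: [0.4, -0.8, 0.7]
finger_gap: 0.0001
grip_force: 0.0
```

Run:
```python
from h import *
import pickle
print(r.sense()["finger_gap"]); plan([(0,.02),(0,.01),(0,0),(5,0),(10,0),(15,0),(20,0),(25,0),(30,0)])
W=r.calibration("wrist"); a=r.camera("wrist"); b=r.camera("scene")
o=np.zeros((600,800,3),np.uint8); o[:480,:400]=cv2.resize(b[150:310,270:403],(400,480),interpolation=cv2.INTER_CUBIC)
o[:400,400:800]=a[:,120:520]
cv2.imwrite("pics/c6.png",cv2.convertScaleAbs(o[:,:,::-1],alpha=1.2))
```

```text
7.803987116443709e-05
15.2 [ 0.352  -0.8216  0.7465] [ 0.4878 -0.0656  0.1269] yaw 79.2671941608905
0 0.02 [-0.0013 -0.     -0.0018] turn -0.01849507016311236
0 0.01 [-0.0012  0.01   -0.0018] turn -0.01849507016311236
0 0 [-0.0012  0.02   -0.0018] turn -0.01849507016311236
5 0 [ 0.0002  0.0292 -0.002 ] turn 4.314378881908411
10 0 [ 0.0011  0.0386 -0.0027] turn 8.663708830883067
15 0 [ 0.0013  0.0479 -0.0038] turn 13.045818359345176
20 0 [ 0.0008  0.0573 -0.0053] turn 17.476745686836658
25 0 [-0.0002  0.0666 -0.0072] turn 21.97204981832421
30 0 [-0.0019  0.0757 -0.0095] turn 26.546556106914878
```

View pics/c6.png

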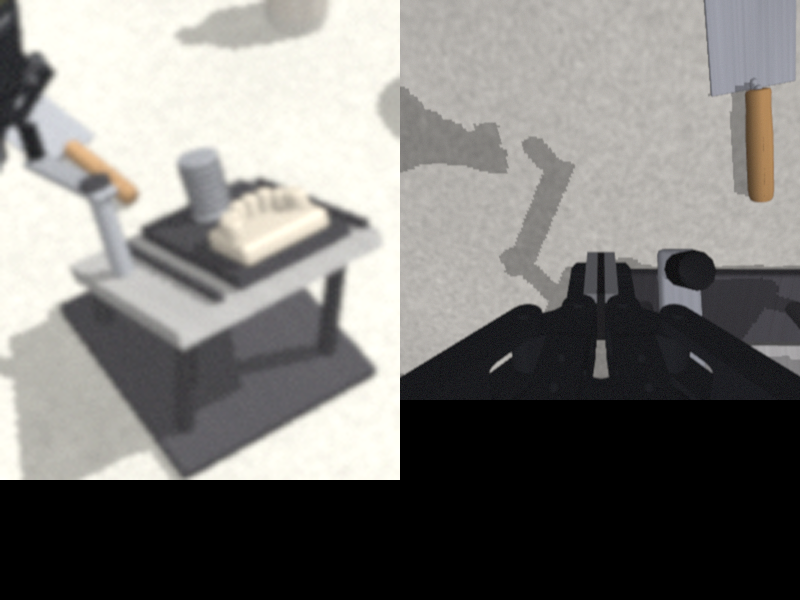

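Call:
send_rows(series=[-1,-0.001,0.01,-0.002,0,-1,-0.001,0.02,-0.002,0,-1,0,0.029,-0.002,4.3,-1,0.001,0.0386,-0.003,8.7,-1,0.0013,0.048,-0.004,13,-1,0.001,0.0573,-0.005,17.5,-1,0,0.0666,-0.007,22,-1,-0.002,0.0757,-0.0095,26.5])

```text
time: 16.3
tool_pos: [0.5069, 0.0086, 0.1405]
tcp_rot: [0.002, 0.32, 0.947, -0.0]
force: [0.1, -2.8, -1.0]
finger_gap: -0.0001
grip_force: 1.1
```

Run:
```python
from h import *
plan([(36,0),(42,0),(48,0),(54,0),(60,0),(65,0),(70,0)])
```

```text
16.3 [ 0.0616 -2.795  -1.0496] [0.5069 0.0086 0.1405] yaw 52.697863524432236
36 0 [0.0046 0.0088 0.0008] turn 5.5904530046292535
42 0 [ 0.006   0.0198 -0.003 ] turn 11.358309912956607
48 0 [ 0.0064  0.0308 -0.0072] turn 17.297211923397207
54 0 [ 0.0058  0.0418 -0.0119] turn 23.41757392702382
60 0 [ 0.0043  0.0526 -0.0169] turn 29.722106767398834
65 0 [ 0.0022  0.0615 -0.0214] turn 35.11212186063068
70 0 [-0.0006  0.0702 -0.026 ] turn 40.616297034520144
```

Call:
send_rows(series=[-1,0.0046,0.009,0,5.6,-1,0.006,0.02,-0.003,11.4,-1,0.0064,0.031,-0.007,17.3,-1,0.0058,0.042,-0.012,23.4,-1,0.0043,0.0526,-0.017,29.7,-1,0.0022,0.0615,-0.0214,35.1,-1,-0.0006,0.07,-0.026,40.6])

```text
time: 17.18
tool_pos: [0.5481, 0.0643, 0.1661]
tcp_rot: [0.0, 0.629, 0.777, -0.0]
force: [-1.6, -1.4, -0.5]
finger_gap: -0.0001
grip_force: 0.8
```

Run:
```python
from h import *
plan([(75,0),(80,0),(85,0),(90,0),(90,-.004),(90,-.008),(90,-.012),(90,-.016)])
```

```text
17.175 [-1.5908 -1.3579 -0.4908] [0.5481 0.0643 0.1661] yaw 12.06443303164495
75 0 [ 0.0021  0.0105 -0.0052] turn 5.586620066570369
80 0 [ 0.0041  0.0194 -0.0101] turn 11.27035043476902
85 0 [ 0.0052  0.0286 -0.0151] turn 17.010111577070298
90 0 [ 0.0054  0.0378 -0.0201] turn 22.778743800591343
90 -0.004 [ 0.0038  0.0415 -0.0201] turn 22.778743800591343
90 -0.008 [ 0.0023  0.0452 -0.0201] turn 22.778743800591343
90 -0.012 [ 0.0007  0.0489 -0.0201] turn 22.778743800591343
90 -0.016 [-0.0008  0.0526 -0.0201] turn 22.778743800591343
```

Call:
send_rows(series=[-1,0.002,0.0105,-0.005,5.6,-1,0.004,0.0195,-0.01,11.3,-1,0.005,0.0285,-0.015,17,-1,0.0054,0.038,-0.02,22.8,-1,0.0038,0.0415,-0.02,22.8,-1,0.0038,0.0415,-0.02,22.8])

```text
time: 17.92
tool_pos: [0.5855, 0.0775, 0.1859]
tcp_rot: [-0.002, 0.769, 0.64, -0.001]
force: [-6.5, 2.8, 4.9]
finger_gap: 0.0001
grip_force: 3.5
```

Run:
```python
from h import *
plan([(90,-.004),(90,-.008),(90,-.012),(90,-.016)])
b=r.camera("scene"); o=np.zeros((480,800,3),np.uint8); o[:,:400]=cv2.resize(b[150:310,270:403],(400,480),interpolation=cv2.INTER_CUBIC)
t=r.camera("top"); o[:400,400:]=cv2.resize(t[130:230,290:390],(400,400),interpolation=cv2.INTER_CUBIC)
cv2.imwrite("pics/c7.png",cv2.convertScaleAbs(o[:,:,::-1],alpha=1.2))
```

```text
17.925 [-6.4542  2.7844  4.8707] [0.5855 0.0775 0.1859] yaw -10.468951568165933
90 -0.004 [-0.0003  0.0025 -0.0003] turn 0.2453592007804577
90 -0.008 [-0.0004  0.0065 -0.0003] turn 0.2453592007804577
90 -0.012 [-0.0004  0.0105 -0.0004] turn 0.2453592007804577
90 -0.016 [-0.0004  0.0145 -0.0004] turn 0.2453592007804577
```

Call:
send_rows(series=[-1,0,0.002,0,0,-1,0,0.004,0,0,-1,0,0.004,0,0])

```text
time: 18.4
tool_pos: [0.586, 0.0774, 0.1858]
tcp_rot: [-0.004, 0.769, 0.64, -0.003]
force: [-13.2, 3.1, 9.0]
finger_gap: 0.0002
grip_force: 7.1
```

Run:
```python
from h import *
plan([(90,-.008)])
```

```text
18.4 [-13.1509   3.0522   9.    ] [0.586  0.0774 0.1858] yaw -10.463727507811111
90 -0.008 [-0.0004  0.006  -0.0005] turn 0.2505832611352794
```

Position didn't advance and the force doubled, so the keeper is at its stop. I'll back off, lift and check.

Call:
send_rows(series=[-1,0,-0.01,0,0,-1,0,-0.03,-0.01,0,-1,0,-0.05,-0.05,0,-1,0,-0.07,-0.1,0,-1,0,-0.07,-0.14,0,-1,0,-0.07,-0.14,0,-1,0,-0.07,-0.14,0])

```text
time: 19.27
tool_pos: [0.5228, 0.0884, 0.3256]
tcp_rot: [0.0, 0.769, 0.639, 0.0]
force: [-0.6, 0.4, -0.2]
finger_gap: -0.0
grip_force: 0.0
```

Run:
```python
from h import *
import pickle
s=r.sense(); print(s["time"],s["force"],s["tool_pos"])
W=r.calibration("wrist"); w=r.camera("wrist"); b=r.camera("scene"); t=r.camera("top")
o=np.zeros((600,800,3),np.uint8); o[:480,:400]=cv2.resize(b[150:310,270:403],(400,480),interpolation=cv2.INTER_CUBIC)
o[:300,400:]=cv2.resize(t[120:240,290:450],(400,300),interpolation=cv2.INTER_CUBIC); o[310:560,400:]=cv2.resize(w,(400,250))
cv2.imwrite("pics/c8.png",cv2.convertScaleAbs(o[:,:,::-1],alpha=1.2))
A,O=deck(.6546,.0366,-.187); f=np.array([400/133,3])
for th in(80,85,90): 
  a=np.radians(th); k=O+A@np.array([-.115*np.cos(a),-.088+.115*np.sin(a),.109])
  print(th,(proj(r.calibration("scene"),k)[0]-[270,150])*f,proj(W,k)[0]*.625+[400,310])
```

```text
19.275 [-0.5872  0.3755 -0.1839] [0.5228 0.0884 0.3256]
80 [195.3856  86.431 ] [647.3831 429.3066]
85 [202.7377  87.6515] [654.4402 429.4875]
90 [209.32  89.32] [661.7499 430.293 ]
```

View pics/c8.png

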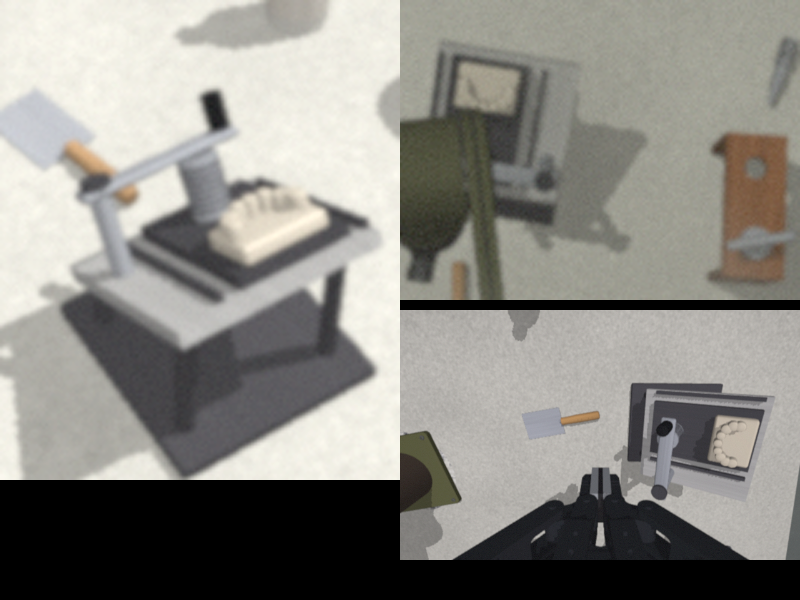

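The keeper lies over the pin head at its stop. However, the look-alike pin now seems to lie flat in the top view, so I'm checking when that happened.

Run:
```python
from h import *
import pickle
S,T=r.calibration("scene"),r.calibration("top"); W=pickle.load(open("w1.pkl","rb"))
print("t0 top tip",ray(T,(438.3,165),0),"scene tip",ray(S,(229,373),0),"t0 head scene/top z.1",ray(S,(222,352),.1),ray(T,(443,157),.1))
print("w1 tip,head z=.01",ray(W,(103.3,236.7),.01),ray(W,(96,282.7),.01), "head z.1",ray(W,(96,282.7),.1))
print("now top ends",ray(T,(446,138),.01),ray(T,(440,162),.01))
b=r.camera("scene"); t=r.camera("top"); s0=cv2.imread("pics/scene0.png")[:,:,::-1]; s3=cv2.imread("pics/s3.png")[:,:,::-1]; t0=cv2.imread("pics/top0.png")[:,:,::-1]
w=cv2.imread("pics/w1.png")[:,:,::-1]
f=lambda i:cv2.resize(i,(260,260),interpolation=cv2.INTER_CUBIC)
c=lambda i:f(i[310:400,180:270]); d=lambda i:f(i[120:180,410:470])
o=np.vstack([np.hstack([c(s0),c(s3),c(b)]),np.hstack([d(t0),f(w[210:300,60:150]),d(t)])])
cv2.imwrite("pics/c9.png",cv2.convertScaleAbs(o[:,:,::-1],alpha=1.3))
```

```text
t0 top tip [ 0.7179 -0.3787  0.    ] scene tip [ 0.7209 -0.369   0.    ] t0 head scene/top z.1 [ 0.7223 -0.3695  0.1   ] [ 0.7226 -0.3673  0.1   ]
w1 tip,head z=.01 [ 0.7264 -0.3731  0.01  ] [ 0.8261 -0.4093  0.01  ] head z.1 [ 0.7674 -0.3374  0.1   ]
now top ends [ 0.8127 -0.4085  0.01  ] [ 0.7264 -0.3824  0.01  ]
```

View pics/c9.png

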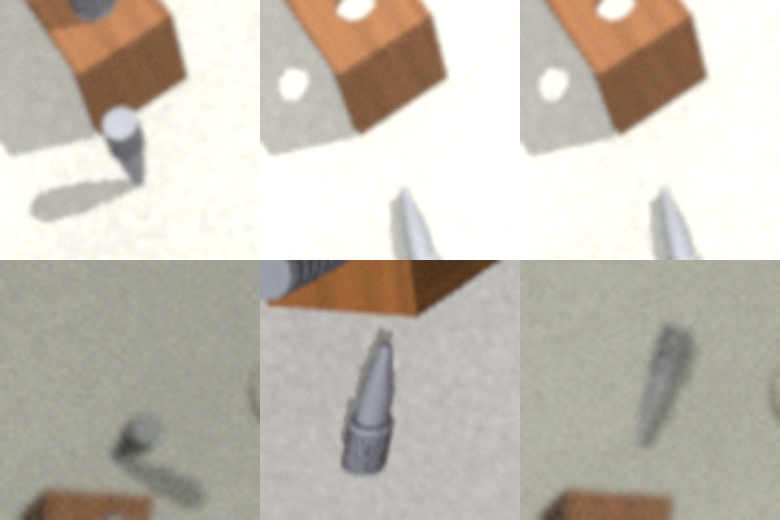

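The look-alike stood on its tip at the start. It had already toppled by itself at t=1.85 s, while the arm was far away, and has not moved since. It is no part of the job, so I'm handing in.

```bash
python3 -c "
from workcell import r
print(r.finish_job())"
```

```text
the job is handed in; nothing more can be done
None
```

The tapered pin is fully home with the carriage in line, the keeper is swung over its head to the stop, and the job was handed in at about 19 s; the small look-alike pin toppled by itself before the arm came near it.

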